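Stop the dough sheeter, clear the rolling pin, reset the stop

ROBOT

A 7-joint arm with a two-finger parallel gripper is mounted at the origin on the work surface. World frame = base frame: x ahead of the robot, y to its left, z up, the work surface at z = 0. Lengths are in m, angles in rad, forces in N, time in s.
With the tool pointing down it reaches from about 0.4 to 0.85 m from the base axis. Payload 10.4 kg.
Tool frame: the origin (TCP) lies at the very end of the fingers, on their centre line; the grasp point (between the pads) lies 19 mm behind it; z points along the fingers, y is the line along which they close (so a half turn about z gives the same grasp; the last joint's range is limited). The gripper opens to 85 mm and grips with 20 to 120 N. Pads are 22 mm wide; open, the fingers measure 114 mm over their backs; the gripper's body (76 mm by 85 mm) begins 54 mm behind the grasp point. The pads swing forward as they close: fully open they stand 13 mm farther back than shut.
Start: joints at [1.135, 0.332, -0.065, 1.46, 0.022, 1.35, -0.088], TCP at [0.251, -0.573, 0.197] pointing down, gripper open.
Joint ranges: [-2.6, 2.6], [-0.5, 2.12], [-1.47, 1.34], [0.16, 2.42], [-1.27, 4.41], [0.06, 2.06], [-2.6, 2.6]. Speed limits (rad/s): [2.22, 2.22, 2.79, 2.79, 3.14, 3.14, 3.14].

INTERFACE

Orientations are given as a 3x3 rotation matrix whose columns are the frame's x, y, z axes.
In Python, from rig import telemetry, vision, ticket gives the robot as it stands.
- The arm moves only by the tool move_arm, never from a script. Its argument "moves" is a list of rows, each an object of numbers: "tx", "ty", "tz": the shift along the tool's x, y, z in m; "rx", "ry", "rz": the turn, a rotation vector about the tool's x, y, z in rad; "claw": the closure, from -1 (fully open) to 1 (shut). A call has exactly 5 rows; each row shifts and turns the commanded pose from where the row before left it, along the tool's axes as they then stand; what a row does not reach is not made up. A row lasts 1/8 s, in which the tool goes at most 62.5 mm and 10.7 degrees, less where a joint would pass 70% of its speed; a pose out of reach is approached as far as the arm can. A call with a gripper value outside its range is refused whole. The fingers move at their own pace and stop on an object; the grip force is fixed at half the most. Time passes only in rows, so rows that do not move let the fingers close, or fill a call up. It gives the time, the measured TCP pose, the force, the opening and the grip force at its end, in the units of the state.
- telemetry.state(): the state, without advancing time (a new reading comes with each control period).
- vision.snapshot(name): name is "scene" or "top" or "wrist"; returns (picture, depth): 400x640x3 uint8, red, green, blue; 400x640 float32, m along the optical axis (not along the pixel's ray), 0 where there is no reading.
- vision.camera_model(name): a dict with "vertical_fov" (degrees; the focal length in pixels is half the picture's height over the tangent of half this angle, whatever the lens; pixels are square), "cx", "cy" (the principal point, pixels), "D" ([k1, k2, p1, p2, k3] as OpenCV has them; the pictures are not rectified), "R" (3x3) and "t" (3): a world point X has camera coordinates R X + t; the wrist camera has in their place "hand_eye" (4x4, takes a point from camera to tool coordinates, whose origin is the TCP and whose axes are the flange's). Camera axes: x right, y down, z forward; pixel columns grow to the right and rows downward; lengths in m; the calibration is good to about 2 mm. A picture is of the moment at which its call begins: read the wrist's pose just before it. camera_model takes no time and is no camera call.
- ticket.hand_in(): hands the job in; it is judged then, once.
The state is a dict: "time_s": time; "qpos": joint angles; "qd": joint speeds; "effort": joint torques, N m; "eef_pos": TCP position; "orientation": TCP orientation; "contact_force": force on the tool from outside, world axes, zero at the start; "ft_torque": the same for the moment, N m; "width": finger opening in m; "finger_force": force on a finger pad.
Only numpy, scipy, OpenCV 4.12 (cv2) and the standard library are available. Lean on these libraries where they do the work, as an engineer would, in place of code of your own. Each camera call takes 0.05 s, during which the arm holds its last target. There are 200 camera calls.

TASK

Someone has left the rolling pin lying on the rollers of one of the two dough sheeters. Push that machine's red mushroom stop button fully down so that it latches, then lift the pin out and set it down, without dropping it, in the notches of its wooden rest; only when it lies there, twist the stop head clockwise until it releases, and let go so that it springs back up. Leave the other sheeter's stop alone and do not disturb the cup, the flour shaker or the scraper.

Things in the scene. Friction and masses are not known exactly. Their poses are not given: they have to be found in the camera images.
- sheeter1: one of two identical steel dough sheeters fixed to the bar, 170 deep (x), 262 wide (y), 185 high. Origin under its middle; its front (dial, slot) looks along its -x. Rollers, 50 diameter, lie along y from y = -50 to 122, axes at x = +-26, 155 above the bar; nothing by them tops 185. At y = -131 to -51 is the motor tower, flat top at 185, with the stop button. Either may stand on the left.
- sheeter2: the other, identical sheeter, same frame and sizes, with its own stop button.
- pin: small light-wood rolling pin, 0.11 to 0.20 kg: barrel 40 diameter x 100 long, a handle 18 diameter x 32 long at each end, 164 overall. Origin at its centre on the axis, length along its own y; it may be rolled about that axis. It starts in the valley between the rollers of one sheeter, parallel to them, axis 192 above the bar, 12 above the roller tops.
- rest: dark wooden rolling-pin rest, fixed to the bar: base 80 (x) x 170 (y) x 12 high; two cheeks 14 thick at y = +66 and -66, about 65 high, each with a right-angled V notch open upward (mouth 50 wide along x). Origin under its middle; the pin lies along its y, either way round, a handle in each notch.
- rest_mid (a point): where the centre of the pin comes to lie: over the middle of the rest, 50 above the bar.
- stop1_top (a point): middle of the crown of the red mushroom head on sheeter1's tower: head 40 diameter, 20 tall, straight flank from 2 to 13 above its underside. Crown 221 above the bar when out, 215 when latched in; the underside is then 10 above the tower top. Nothing else stands on the tower.
- stop2_top (a point): the same point on sheeter2's stop button.
- stop1 (a joint): how far sheeter1's stop button is pushed in, m: 0 out, 0.006 fully in. It resists with about 10 N at the start, then ever less, snaps over a little past half way, goes to a hard stop and stays latched there (a push of 15 to 25 N is sure and safe). Turning the head releases it.
- stop1_head (a joint): turn of sheeter1's mushroom head, rad: 0 at rest, growing clockwise seen from above, end stop at 0.8. A light spring turns it back when let go. On a latched button a turn lifts the head 6 mm per rad; past about 0.45 rad it springs out by itself (fingers gripping it may hold it back until they open). Turn it nearly to the end stop; 0.3 N m is ample.
- stop2 (a joint): the same for sheeter2's stop button.
- stop2_head (a joint): the same for sheeter2's mushroom head.
- cup: white coffee mug, 76 diameter x 60 high, on a saucer 136 across; origin under its middle. Leave it.
- shaker: aluminium flour shaker, 72 diameter x 100 high; origin under its middle. Leave it.
- scraper: bench scraper lying flat, steel blade 75 x 115 and a wooden grip bar 23 thick; origin under its middle. Leave it.
Mind the look-alikes: they are no part of the job. Of the things that look like the rest, take the one that is nearest to the robot's base at the start.

How it is judged:
On the way, in this order (a step that is already met when the one before it is completed fails the run):
1. the stop of the sheeter with the pin is pushed fully in, with the pin still lying on the rollers (value of joint stop1 above 0.005 m and distance of pin from where it was at the start of the episode below 0.02 m), for 0.2 s.
2. the pin lies in the notches of its rest, let go, while the stop is still latched in (value of joint stop1 above 0.005 m and distance between pin and rest_mid below 0.014 m and angle between the y axis of pin and the y axis of rest, either way round below 0.12 rad and linear speed of pin below 0.03 m/s and contact force between the fingers and pin below 0.1 N), for 0.2 s.
3. the stop's head is twisted clockwise (value of joint stop1_head above 0.35 rad), for 0.05 s.
At the end, for the whole second after the job is handed in: The stop button of the sheeter that held the pin is out again (within 1 mm) with its head turned back (within 0.15 rad), the other stop is out (within 1 mm), and the pin lies at rest in both notches of its rest (centre within 14 mm of the rest's mid point, within 0.12 rad of the rest's length) (value of joint each of stop1, stop2 below 0.001 m and value of joint stop1_head below 0.15 rad and distance between pin and rest_mid below 0.014 m and angle between the y axis of pin and the y axis of rest, either way round below 0.12 rad and linear speed of pin below 0.03 m/s); the robot touches nothing.
It fails at once if the other sheeter's stop is pushed in (more than 2.5 mm) or its head turned (more than 0.3 rad) (value of joint stop2 above 0.0025 m or value of joint stop2_head above 0.3 rad).
It fails at once if the pin is dropped: it moves faster than 0.6 m/s out of the fingers (a fall of about 18 mm) (linear speed of pin above 0.6 m/s and contact force between the fingers and pin below 0.1 N).
It fails at once if the cup, shaker or scraper is moved by more than 30 mm (distance of any of cup, shaker, scraper from where it was at the start of the episode above 0.03 m).
It also fails if it takes over 72 s, if anything falls off the work surface, if the arm or the gripper's body presses on something with over 40 N, if the wrist force passes 120 N, or if a joint passes its speed limit or range.

## Working session

There is one attempt and no reset: what is moved stays moved. The work goes in short steps, Python scripts to look and compute and a tool call to move; the robot and the scene stay as the last step left them, time stands still between calls to the robot, and variables do not carry over. Pictures are saved under pics/ and viewed, at most 10 in all, crops included, and the job is handed in when it is done.

Besides the shell and the picture viewer there is one more tool, called after "Emit:" by a JSON object that holds its "method" and its "body", one argument or row to a line. move_arm: Moves the arm, as the interface text tells. Its arguments: {"type":"object","properties":{"moves":{"type":"array","items":{"type":"object","properties":{"tx":{"type":"number"},"ty":{"type":"number"},"tz":{"type":"number"},"rx":{"type":"number"},"ry":{"type":"number"},"rz":{"type":"number"},"claw":{"type":"number"}}}}},"required":["moves"]}

```bash
mkdir -p pics; ls
cat > h.py <<'E'
import numpy as np, cv2
from rig import telemetry, vision, ticket
def K(m):
    f=200/np.tan(np.radians(m["vertical_fov"])/2)
    return np.array([[f,0,m["cx"]],[0,f,m["cy"]],[0,0,1.]])
def pose(name,m,s=None):
    "R,t camera->world"
    if name=="wrist":
        H=np.array(m["hand_eye"]);R=np.array(s["orientation"]);p=np.array(s["eef_pos"])
        return R@H[:3,:3],R@H[:3,3]+p
    R=np.array(m["R"]);return R.T,-R.T@np.array(m["t"])
def rays(uv,m):
    n=cv2.undistortPoints(np.float64(uv).reshape(-1,1,2),K(m),np.array(m["D"],float)).reshape(-1,2)
    return np.c_[n,np.ones(len(n))]
def onplane(uv,z,m,P):
    d=rays(uv,m)@P[0].T
    return P[1]+d*((z-P[1][2])/d[:,2])[:,None]
def cloud(depth,m,P):
    v,u=np.mgrid[:400,:640]
    d=rays(np.c_[u.ravel(),v.ravel()],m)*depth.reshape(-1,1)
    return (d@P[0].T+P[1]).reshape(400,640,3)
def snap(name,fn):
    s=telemetry.state();im,d=vision.snapshot(name)
    cv2.imwrite("pics/"+fn+".png",im[:,:,::-1]);np.savez("pics/"+fn+".npz",im=im,d=d,R=np.array(s["orientation"]),p=np.array(s["eef_pos"]))
    return s,im,d
E
python3 - <<'E'
from h import *
for n in("scene","top"):
    snap(n,n+"0"); m=vision.camera_model(n); print(n,m["vertical_fov"],m["cx"],m["cy"],m["D"],pose(n,m))
print(vision.camera_model("wrist")); print(telemetry.state())
E
```

```text
pics
scene 44.706927071554716 319.57523735031504 198.50602077796452 [-0.13886767  0.          0.          0.          0.        ] (array([[-0.8101095 ,  0.3339437 , -0.48187571],
       [ 0.58611239,  0.44173674, -0.67922082],
       [-0.0139593 , -0.83267656, -0.55358367]]), array([1.37757169, 1.07095685, 1.14775352]))
top 47.55178131521005 315.4131991155149 203.44582726077542 [-0.02686302  0.          0.          0.          0.        ] (array([[-1.90364850e-02, -9.96726844e-01,  7.85697845e-02],
       [-9.99818665e-01,  1.89383986e-02, -1.99342167e-03],
       [ 4.98910992e-04, -7.85934848e-02, -9.96906623e-01]]), array([ 0.40987094, -0.11854244,  1.46412752]))
{'vertical_fov': 60.12318202879725, 'cx': 313.2099409477406, 'cy': 202.96371154893254, 'D': array([0.00818465, 0.        , 0.        , 0.        , 0.        ]), 'hand_eye': array([[-3.70378511e-04, -9.63253037e-01, -2.68595326e-01,
         6.72000516e-02],
       [ 9.99999803e-01, -2.20631286e-04, -5.87704501e-04,
         1.94399963e-04],
       [ 5.06847613e-04, -2.68595491e-01,  9.63252929e-01,
        -1.77482391e-01]
[... 207 characters left out ...]
.08845028]), 'qd': array([ 0.00068221, -0.0020974 , -0.00075888, -0.00306429,  0.00010953,
       -0.00076654, -0.00146823]), 'effort': array([ 1.33978501e-03, -6.26746130e+01,  4.92478616e-02, -3.92429852e+01,
        1.64235185e-02,  6.92449277e-03, -3.18160448e-05]), 'eef_pos': array([ 0.25057937, -0.57216742,  0.19598193]), 'orientation': array([[ 9.15975055e-01,  4.01234812e-01, -5.69306736e-04],
       [ 4.01235211e-01, -9.15974345e-01,  1.14249315e-03],
       [-6.30623411e-05, -1.27492113e-03, -9.99999185e-01]]), 'contact_force': array([-0.98101627,  0.6470104 , -0.66661813]), 'ft_torque': array([0.02498963, 0.01532143, 0.02301437]), 'finger_force': 0.0, 'width': 0.08558817828866515}
```

View pics/top0.png

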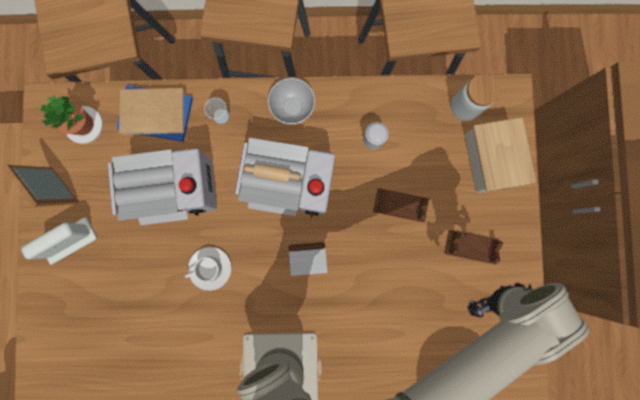

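View pics/scene0.png

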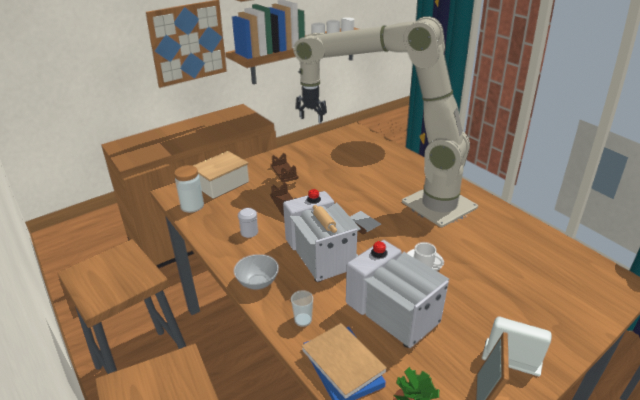

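The top view shows the pin (272,173) on the middle sheeter with its red stop at (316,187). The other stop is at (187,185), and the two dark rests are at (401,205) and (473,247). The scene view shows the same stop at (314,195) and the pin at (325,218).

```bash
cat >> h.py <<'E'
def blobs(mask,amin):
    n,l,st,c=cv2.connectedComponentsWithStats(mask.astype(np.uint8));return [(c[i],st[i,4],l==i) for i in range(1,n) if st[i,4]>=amin]
def tri(rs):
    "least squares point from list of (origin,dir)"
    A=0;b=0
    for o,d in rs:
        d=d/np.linalg.norm(d);M=np.eye(3)-np.outer(d,d);A=A+M;b=b+M@o
    p=np.linalg.solve(A,b);return p,[np.linalg.norm(np.cross(p-o,d/np.linalg.norm(d))) for o,d in rs]
E
python3 - <<'E'
from h import *
for n in("top","scene"):
    f=np.load(f"pics/{n}0.npz");im=f["im"].astype(int);d=f["d"];m=vision.camera_model(n);P=pose(n,m);C=cloud(d,m,P)
    r,g,b=im[...,0],im[...,1],im[...,2]
    for c,a,l in blobs((r>130)&(g<60)&(b<60),30): print(n,"red",c,a,"cloud med",np.median(C[l],0),"top z",np.percentile(C[l][:,2],95))
    hsv=cv2.cvtColor(f["im"],cv2.COLOR_RGB2HSV)
    z=C[...,2]
    if n=="top":
        for c,a,l in blobs((hsv[...,2]<95)&(hsv[...,1]>90)&(z>0.005)&(z<.09)&(d>0),200):
            for lo,hi in((.005,.02),(.03,.09)):
                q=C[l&(z>lo)&(z<hi)];
                if len(q)>20: print(" dark",c,a,lo,q.mean(0),cv2.minAreaRect(np.float32(q[:,:2])),q[:,2].max(),len(q))
    for c,a,l in blobs((hsv[...,0]>8)&(hsv[...,0]<25)&(hsv[...,1]>60)&(z>.17)&(z<.25)&(d>0),60):
        q=C[l];mu=q.mean(0);w,V=np.linalg.eigh(np.cov(q[:,:2].T));print(n," pin?",c,a,mu,V[:,1],np.percentile(q[:,2],[5,50,98]),cv2.minAreaRect(np.float32(q[:,:2])))
    for c,a,l in blobs((abs(z-.185)<.006)&(d>0),150):
        q=C[l];print(n,"top185",c,a,q.mean(0),cv2.minAreaRect(np.float32(q[:,:2])))
E
```

```text
top red [185.5785124  184.32231405] 121 cloud med [0.56853899 0.23723159 0.21989784] top z 0.22545297771617823
top red [315.43703704 185.71111111] 135 cloud med [ 0.55682948 -0.12112418  0.2200852 ] top z 0.22487673187238993
 dark [398.72243714 202.96131528] 1034 0.005 [ 0.5216508  -0.38549348  0.01263734] ((0.5177795886993408, -0.3922470510005951), (0.16228878498077393, 0.07917371392250061), 78.68617248535156) 0.01954861630162097 779
 dark [398.72243714 202.96131528] 1034 0.03 [ 0.51646555 -0.38948275  0.05022355] ((0.5151461958885193, -0.3954228460788727), (0.1460651308298111, 0.06832382082939148), 77.36421203613281) 0.0684524963380142 217
 dark [456.01617251 243.78436658] 371 0.005 [ 0.3846719  -0.56945249  0.01230896] ((0.3835441470146179, -0.59438556432724), (0.11242582648992538, 0.07595880329608917), 77.45733642578125) 0.019561801952844737 235
 dark [456.01617251 243.78436658] 371 0.03 [ 0.39147015 -0.55551127  0.04902499] ((0.39018306136131287, -0.5574682950973511), (0.01453422661870718, 0.066890187561512), 76.91944122314453) 0.06814743679844071 106
 dark [492.92156863 249.984
[... 3127 characters left out ...]
59981671 -0.06341081  0.18371772] ((0.5969805717468262, -0.03248649835586548), (0.2707239091396332, 0.16895417869091034), 80.09911346435547)
scene top185 [372.71814672 258.998713  ] 777 [0.60307    0.25207294 0.18380018] ((0.5924980044364929, 0.24706414341926575), (0.16985848546028137, 0.08031494915485382), 6.215113162994385)
scene top185 [428.78712871 290.68316832] 202 [0.56547822 0.44893528 0.18194466] ((0.5704426169395447, 0.456312358379364), (0.13350722193717957, 0.08930773288011551), 37.71036148071289)
scene top185 [504.87713311 356.58361775] 293 [0.58663151 0.7290167  0.18535632] ((0.5812702775001526, 0.7263246774673462), (0.15145984292030334, 0.015744442120194435), 37.917335510253906)
```

The rest nearer the base is at about (0.516,-0.393), 0.65 m away against 0.72 m for the other. I'll raise the tool, turn it, and look from the wrist.

Emit:
{"method": "move_arm", "body": {
  "moves": [
    {"tz": -0.05, "rz": -0.17, "claw": 1},
    {"tz": -0.05, "rz": -0.17, "claw": 1},
    {"tz": -0.05, "rz": -0.17, "claw": 1},
    {"rz": -0.17, "claw": 1},
    {"rz": -0.17, "claw": 1}
  ]
}}

```text
invalid input
```

Emit:
{"method": "move_arm", "body": {
  "moves": [
    {"rz": -0.12, "tx": 0.04, "claw": 1},
    {"tx": 0.05, "ty": 0.035, "claw": 1},
    {"tx": 0.05, "ty": 0.035, "claw": 1},
    {"tx": 0.05, "ty": 0.035, "claw": 1},
    {"tx": 0.045, "ty": 0.035, "claw": 1}
  ]
}}

```text
invalid input
```

Emit:
{"method": "move_arm", "body": {
  "moves": [
    {"tx": 0.045, "ty": 0.035, "claw": 1},
    {"ty": 0.03, "claw": 1},
    {"claw": 1},
    {"claw": 1},
    {"claw": 1}
  ]
}}

```text
invalid input
```

Run:
```python
from h import *
s,im,d=snap("wrist","w1");print(s["time_s"],s["eef_pos"],s["orientation"],s["qpos"],s["width"],s["contact_force"])
```

```text
0.1 [ 0.25057937 -0.57216742  0.19598193] [[ 9.15975055e-01  4.01234812e-01 -5.69306736e-04]
 [ 4.01235211e-01 -9.15974345e-01  1.14249315e-03]
 [-6.30623411e-05 -1.27492113e-03 -9.99999185e-01]] [ 1.13539085  0.33284189 -0.06468933  1.46084228  0.02160417  1.34988043
 -0.08845028] 0.08558817828866515 [-0.98101627  0.6470104  -0.66661813]
```

View pics/w1.png

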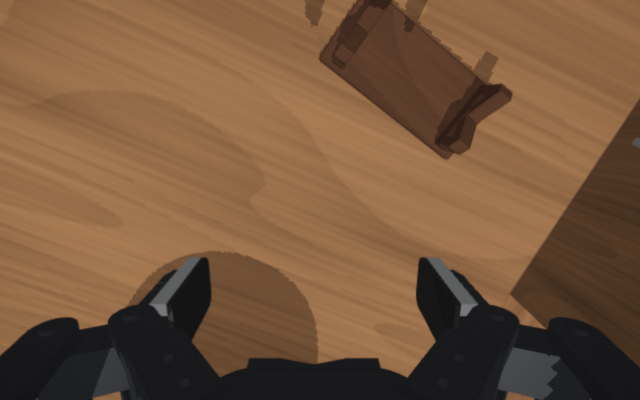

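The call was refused, and the picture shows only the far rest at (410,70) with the fingers at the bottom. I'll send rows with every key filled in.

Emit:
{"method": "move_arm", "body": {
  "moves": [
    {"tx": 0, "ty": 0, "tz": -0.05, "rx": 0, "ry": 0, "rz": -0.17, "claw": 1},
    {"tx": 0, "ty": 0, "tz": -0.05, "rx": 0, "ry": 0, "rz": -0.17, "claw": 1},
    {"tx": 0, "ty": 0, "tz": -0.05, "rx": 0, "ry": 0, "rz": -0.17, "claw": 1},
    {"tx": 0, "ty": 0, "tz": 0, "rx": 0, "ry": 0, "rz": -0.17, "claw": 1},
    {"tx": 0, "ty": 0, "tz": 0, "rx": 0, "ry": 0, "rz": -0.17, "claw": 1}
  ]
}}

```text
time_s: 0.78
eef_pos: [0.2508, -0.5726, 0.347]
orientation: [[0.298, 0.955, 0.0], [0.955, -0.298, -0.0], [-0.0, 0.0, -1.0]]
contact_force: [-0.4, 0.2, -0.4]
width: 0.0002
finger_force: 0.0
```

Emit:
{"method": "move_arm", "body": {
  "moves": [
    {"tx": 0, "ty": 0, "tz": 0, "rx": 0, "ry": 0, "rz": -0.12, "claw": 1},
    {"tx": 0.05, "ty": 0.035, "tz": 0, "rx": 0, "ry": 0, "rz": 0, "claw": 1},
    {"tx": 0.05, "ty": 0.035, "tz": 0, "rx": 0, "ry": 0, "rz": 0, "claw": 1},
    {"tx": 0.05, "ty": 0.035, "tz": 0, "rx": 0, "ry": 0, "rz": 0, "claw": 1},
    {"tx": 0.05, "ty": 0.035, "tz": 0, "rx": 0, "ry": 0, "rz": 0, "claw": 1}
  ]
}}

```text
time_s: 1.4
eef_pos: [0.4267, -0.4006, 0.3466]
orientation: [[0.187, 0.982, -0.0], [0.982, -0.187, -0.0], [-0.0, -0.0, -1.0]]
contact_force: [1.2, 0.7, -0.3]
width: 0.0002
finger_force: 0.0
```

Emit:
{"method": "move_arm", "body": {
  "moves": [
    {"tx": 0.05, "ty": 0.035, "tz": 0, "rx": 0, "ry": 0, "rz": 0, "claw": 1},
    {"tx": 0.035, "ty": 0.03, "tz": 0, "rx": 0, "ry": 0, "rz": 0, "claw": 1},
    {"tx": 0, "ty": 0, "tz": 0, "rx": 0, "ry": 0, "rz": 0, "claw": 1},
    {"tx": 0, "ty": 0, "tz": 0, "rx": 0, "ry": 0, "rz": 0, "claw": 1},
    {"tx": 0, "ty": 0, "tz": 0, "rx": 0, "ry": 0, "rz": 0, "claw": 1}
  ]
}}

```text
time_s: 2.02
eef_pos: [0.5043, -0.3323, 0.3467]
orientation: [[0.189, 0.982, -0.0], [0.982, -0.189, -0.001], [-0.001, -0.0, -1.0]]
contact_force: [-0.2, 0.2, -0.3]
width: 0.0001
finger_force: 0.0
```

Run:
```python
from h import *
s,im,d=snap("wrist","w2");print(s["time_s"],s["eef_pos"],s["orientation"],s["qpos"],s["width"],s["contact_force"])
```

```text
2.025 [ 0.5043403  -0.33226032  0.346727  ] [[ 1.89290854e-01  9.81920994e-01 -3.66829303e-04]
 [ 9.81920878e-01 -1.89291034e-01 -5.41528765e-04]
 [-6.01175961e-04 -2.57690909e-04 -9.99999786e-01]] [ 0.79350987  0.28068199 -0.37829423  1.2318121   0.10344139  1.64771567
  0.24624421] 9.337317539006102e-05 [-0.17534308  0.24415133 -0.30133442]
```

View pics/w2.png

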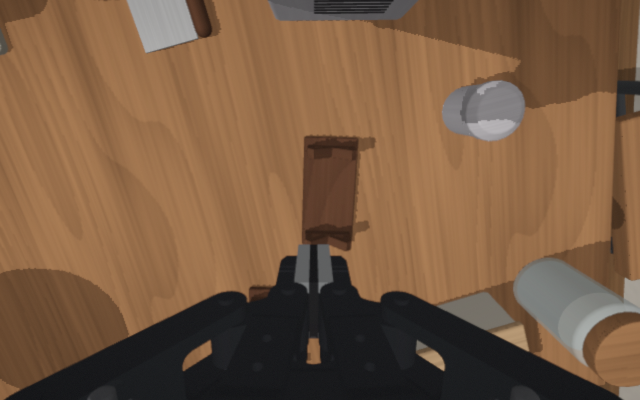

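The rest is fully visible at (330,190) and nearly aligned with the tool. The shaker is at (485,110) and the scraper at top left. Next I'll look at the sheeter from the wrist.

Emit:
{"method": "move_arm", "body": {
  "moves": [
    {"tx": 0.05, "ty": 0.015, "tz": 0, "rx": 0, "ry": 0, "rz": 0, "claw": 1},
    {"tx": 0.05, "ty": 0.015, "tz": 0, "rx": 0, "ry": 0, "rz": 0, "claw": 1},
    {"tx": 0.05, "ty": 0.01, "tz": 0, "rx": 0, "ry": 0, "rz": 0, "claw": 1},
    {"tx": 0, "ty": 0, "tz": 0, "rx": 0, "ry": 0, "rz": 0, "claw": 1},
    {"tx": 0, "ty": 0, "tz": 0, "rx": 0, "ry": 0, "rz": 0, "claw": 1}
  ]
}}

```text
time_s: 2.7
eef_pos: [0.5723, -0.1923, 0.3468]
orientation: [[0.188, 0.982, -0.0], [0.982, -0.188, -0.001], [-0.001, 0.0, -1.0]]
contact_force: [0.5, -1.0, -0.9]
width: 0.0004
finger_force: 0.0
```

Run:
```python
from h import *
s,im,d=snap("wrist","w3");print(s["eef_pos"])
```

```text
[ 0.57227098 -0.19231884  0.34677819]
```

Emit:
{"method": "move_arm", "body": {
  "moves": [
    {"tx": 0.045, "ty": 0.01, "tz": 0, "rx": 0, "ry": 0, "rz": 0, "claw": 1},
    {"tx": 0.045, "ty": 0.01, "tz": 0, "rx": 0, "ry": 0, "rz": 0, "claw": 1},
    {"tx": 0.03, "ty": 0, "tz": 0, "rx": 0, "ry": 0, "rz": 0, "claw": 1},
    {"tx": 0, "ty": 0, "tz": 0, "rx": 0, "ry": 0, "rz": 0, "claw": 1},
    {"tx": 0, "ty": 0, "tz": 0, "rx": 0, "ry": 0, "rz": 0, "claw": 1}
  ]
}}

```text
time_s: 3.38
eef_pos: [0.6146, -0.0791, 0.3467]
orientation: [[0.19, 0.982, -0.0], [0.982, -0.19, -0.001], [-0.001, 0.0, -1.0]]
contact_force: [0.7, -0.3, -0.7]
width: -0.0002
finger_force: 0.0
```

Run:
```python
from h import *
s,im,d=snap("wrist","w4");print(s["eef_pos"])
a,b=cv2.imread("pics/w3.png"),cv2.imread("pics/w4.png")
cv2.imwrite("pics/w34.png",cv2.resize(np.hstack([a,b]),None,fx=.625,fy=.625,interpolation=cv2.INTER_AREA))
m=vision.camera_model("wrist")
def load(n):
    f=np.load(f"pics/{n}.npz");s=dict(orientation=f["R"],eef_pos=f["p"]);P=pose("wrist",m,s);return f["im"],f["d"],P,cloud(f["d"],m,P)
for n in("w2","w3","w4"):
    im,d,P,C=load(n);z=C[...,2];hsv=cv2.cvtColor(im,cv2.COLOR_RGB2HSV)
    r,g,b=[im[...,i].astype(int) for i in range(3)]
    for c,a,l in blobs((r>110)&(g<60)&(b<60),50):
        (u,v),rad=cv2.minEnclosingCircle(np.argwhere(l)[:,::-1].astype(np.float32));q=C[l]
        print(n,"red",c,a,(u,v,rad),"ray@.208",onplane([(u,v)],.208,m,P),"crown cloud",q[q[:,2]>.219].mean(0),np.percentile(q[:,2],[50,98]))
    for c,a,l in blobs((hsv[...,0]>8)&(hsv[...,0]<25)&(hsv[...,1]>50)&(z>.175)&(z<.23)&(d>0),300):
        q=C[l];print(n,"pin",c,a,cv2.minAreaRect(np.argwhere(l)[:,::-1].astype(np.float32)),cv2.minAreaRect(np.float32(q[:,:2])),np.percentile(q[:,2],[2,50,98]))
    if n=="w2":
        for c,a,l in blobs((hsv[...,2]<110)&(hsv[...,1]>90)&(z>.004)&(z<.08)&(d>0),600):
            q=C[l];print(n,"dark",c,a,cv2.minAreaRect(np.float32(q[:,:2])))
            h=q[q[:,2]>.045];print(" high",cv2.minAreaRect(np.float32(h[:,:2])),np.percentile(h[:,2],[50,99]))
    for c,a,l in blobs((abs(z-.185)<.004)&(d>0),2000):
        q=C[l];print(n,"185",c,a,cv2.minAreaRect(np.float32(q[:,:2])),q[:,2].mean())
```

```text
[ 0.61458364 -0.07913271  0.34668159]
w2 dark [328.92346939 189.98011963] 5684 ((0.5155482888221741, -0.39417171478271484), (0.16877590119838715, 0.08010653406381607), 77.46723937988281)
 high ((0.5154053568840027, -0.3946072459220886), (0.14571553468704224, 0.06793160736560822), 77.22015380859375) [0.05515145 0.06302138]
w3 red [280.83298539 105.82324287] 1437 (280.76531982421875, 105.79336547851562, 21.6474609375) ray@.208 [[ 0.55640465 -0.11997854  0.208     ]] crown cloud [ 0.55737244 -0.12084952  0.22208215] [0.22026182 0.22277332]
w3 pin [303.54388985   6.11187608] 581 ((303.5, 8.0), (16.0, 45.0), 90.0) ((0.5910220146179199, -0.0442141517996788), (0.009015912190079689, 0.03973560407757759), 78.64061737060547) [0.18380782 0.20607543 0.21214491]
w3 pin [304.0466761   33.32248939] 707 ((304.0, 34.0), (36.0, 20.0), 90.0) ((0.5872333645820618, -0.06554353982210159), (0.02734394557774067, 0.01849597692489624), 79.15155029296875) [0.1930602  0.19935036 0.20196657]
w3 185 [309.27760662 104.70674558] 12334 ((0.5768721103668213, -0.12470592558383942), (0.07745099067687988, 0.166853815317
[... 456 characters left out ...]
9369833 0.19964257 0.20203999]
w4 pin [281.37338804  92.828644  ] 5118 ((281.0410461425781, 93.76648712158203), (120.24655151367188, 44.3600959777832), 88.66777801513672) ((0.5991283655166626, 0.0024086125195026398), (0.10894240438938141, 0.0417032353579998), 79.58214569091797) [0.19573566 0.20917526 0.21255141]
w4 pin [283.96222222 169.73333333] 450 ((284.0, 170.0), (26.0, 18.0), 90.0) ((0.5869923830032349, -0.06457292288541794), (0.025790471583604813, 0.019544582813978195), 77.68213653564453) [0.19384458 0.19925836 0.20177562]
w4 185 [289.37351619 220.04598363] 8677 ((0.5770800113677979, -0.12410759925842285), (0.07747310400009155, 0.166848823428154), 79.74121856689453) 0.18490876347190105
```

View pics/w34.png

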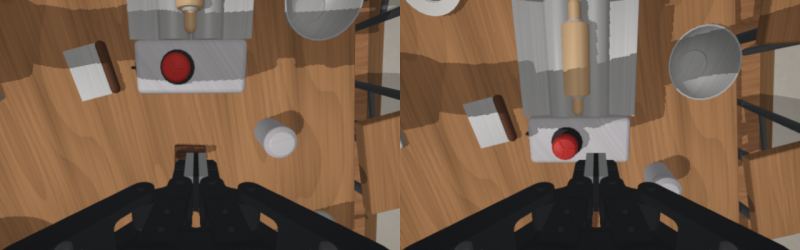

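Both wrist views agree: stop crown at (0.557,-0.1205), z 0.222; pin centre at (0.599,0.001) with its axis at 79.6°; rest at (0.5155,-0.394), 77.3°. In w3 the red head is at (281,106), and in w4 the pin is at (281,93). I'll press the stop with the fingers shut.

Emit:
{"method": "move_arm", "body": {
  "moves": [
    {"tx": -0.026, "ty": -0.024, "tz": 0, "rx": 0, "ry": 0, "rz": 0, "claw": 1},
    {"tx": -0.0255, "ty": -0.024, "tz": 0.02, "rx": 0, "ry": 0, "rz": 0, "claw": 1},
    {"tx": 0, "ty": 0, "tz": 0.045, "rx": 0, "ry": 0, "rz": 0, "claw": 1},
    {"tx": 0, "ty": 0, "tz": 0.04, "rx": 0, "ry": 0, "rz": 0, "claw": 1},
    {"tx": 0, "ty": 0, "tz": 0.01, "rx": 0, "ry": 0, "rz": 0, "claw": 1}
  ]
}}

```text
time_s: 4.05
eef_pos: [0.5564, -0.1201, 0.2296]
orientation: [[0.189, 0.982, -0.004], [0.982, -0.189, 0.0], [-0.001, -0.003, -1.0]]
contact_force: [-0.2, -0.3, 1.1]
width: 0.0002
finger_force: 0.0
```

Emit:
{"method": "move_arm", "body": {
  "moves": [
    {"tx": 0, "ty": 0, "tz": 0.002, "rx": 0, "ry": 0, "rz": 0, "claw": 1},
    {"tx": 0, "ty": 0, "tz": 0.002, "rx": 0, "ry": 0, "rz": 0, "claw": 1},
    {"tx": 0, "ty": 0, "tz": 0.002, "rx": 0, "ry": 0, "rz": 0, "claw": 1},
    {"tx": 0, "ty": 0, "tz": 0.002, "rx": 0, "ry": 0, "rz": 0, "claw": 1},
    {"tx": 0, "ty": 0, "tz": 0, "rx": 0, "ry": 0, "rz": 0, "claw": 1}
  ]
}}

```text
time_s: 4.68
eef_pos: [0.558, -0.1184, 0.2237]
orientation: [[0.187, 0.982, 0.0], [0.982, -0.187, -0.0], [-0.0, 0.0, -1.0]]
contact_force: [-0.5, -0.2, -0.0]
width: 0.0001
finger_force: 0.0
```

Emit:
{"method": "move_arm", "body": {
  "moves": [
    {"tx": 0, "ty": 0, "tz": 0.002, "rx": 0, "ry": 0, "rz": 0, "claw": 1},
    {"tx": 0, "ty": 0, "tz": 0.0015, "rx": 0, "ry": 0, "rz": 0, "claw": 1},
    {"tx": 0, "ty": 0, "tz": 0.001, "rx": 0, "ry": 0, "rz": 0, "claw": 1},
    {"tx": 0, "ty": 0, "tz": 0.001, "rx": 0, "ry": 0, "rz": 0, "claw": 1},
    {"tx": 0, "ty": 0, "tz": 0.001, "rx": 0, "ry": 0, "rz": 0, "claw": 1}
  ]
}}

```text
time_s: 5.3
eef_pos: [0.558, -0.1184, 0.2171]
orientation: [[0.187, 0.982, 0.0], [0.982, -0.187, -0.0], [-0.0, 0.0, -1.0]]
contact_force: [-0.1, 0.4, -0.1]
width: -0.0
finger_force: 0.0
```

Emit:
{"method": "move_arm", "body": {
  "moves": [
    {"tx": 0, "ty": 0, "tz": 0.001, "rx": 0, "ry": 0, "rz": 0, "claw": 1},
    {"tx": 0, "ty": 0, "tz": 0.0005, "rx": 0, "ry": 0, "rz": 0, "claw": 1},
    {"tx": 0, "ty": 0, "tz": 0.0005, "rx": 0, "ry": 0, "rz": 0, "claw": 1},
    {"tx": 0, "ty": 0, "tz": 0.0, "rx": 0, "ry": 0, "rz": 0, "claw": 1},
    {"tx": 0, "ty": 0, "tz": 0, "rx": 0, "ry": 0, "rz": 0, "claw": 1}
  ]
}}

```text
time_s: 5.92
eef_pos: [0.5581, -0.1185, 0.2153]
orientation: [[0.187, 0.982, 0.0], [0.982, -0.187, -0.0], [-0.0, 0.0, -1.0]]
contact_force: [0.2, -0.2, 0.6]
width: 0.0001
finger_force: 0.0
```

Emit:
{"method": "move_arm", "body": {
  "moves": [
    {"tx": 0, "ty": 0, "tz": 0.0005, "rx": 0, "ry": 0, "rz": 0, "claw": 1},
    {"tx": 0, "ty": 0, "tz": 0.0005, "rx": 0, "ry": 0, "rz": 0, "claw": 1},
    {"tx": 0, "ty": 0, "tz": 0.0005, "rx": 0, "ry": 0, "rz": 0, "claw": 1},
    {"tx": 0, "ty": 0, "tz": 0.0, "rx": 0, "ry": 0, "rz": 0, "claw": 1},
    {"tx": 0, "ty": 0, "tz": 0, "rx": 0, "ry": 0, "rz": 0, "claw": 1}
  ]
}}

```text
time_s: 6.55
eef_pos: [0.558, -0.1184, 0.2137]
orientation: [[0.187, 0.982, 0.0], [0.982, -0.187, -0.0], [-0.0, 0.0, -1.0]]
contact_force: [1.0, -0.2, -0.2]
width: -0.0001
finger_force: 0.0
```

Run:
```python
from h import *
for n in("scene","top","wrist"):
    s,im,d=snap(n,n+"_p1");m=vision.camera_model(n);P=pose(n,m,s);C=cloud(d,m,P);r,g,b=[im[...,i].astype(int) for i in range(3)]
    for c,a,l in blobs((r>110)&(g<60)&(b<60),20): q=C[l];print(n,c,a,np.median(q,0),np.percentile(q[:,2],[5,50,80,95]))
a=cv2.imread("pics/scene_p1.png")[140:260,250:400];b=cv2.imread("pics/wrist_p1.png")
cv2.imwrite("pics/p1.png",np.hstack([cv2.resize(a,(400,320)),cv2.resize(b[:,100:500],(400,320))]))
```

```text
scene [313.07042254 193.53521127] 71 [ 0.56564768 -0.11118687  0.21664958] [0.20318745 0.21664958 0.21940309 0.22269227]
scene [378.53773585 246.85849057] 106 [0.57955863 0.24758555 0.21675092] [0.20199737 0.21675092 0.21969837 0.22182895]
top [185.7826087  184.38405797] 138 [0.56812926 0.23649587 0.21979297] [0.20937003 0.21979297 0.22309513 0.22566205]
wrist [314.08204712 230.17343623] 2462 [ 0.5596332  -0.11343148  0.21973517] [0.21529894 0.21973517 0.22110909 0.22214839]
```

View pics/p1.png

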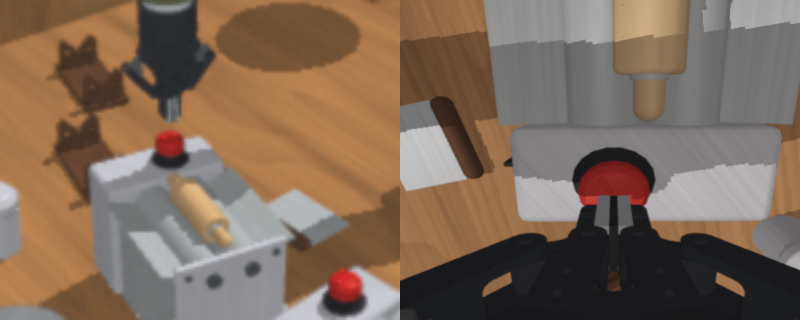

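The scene crop shows the shut tips still a little above the crown, with the button out. I'll measure where the tips really are.

Run:
```python
from h import *
f=np.load("pics/wrist_p1.npz");m=vision.camera_model("wrist");H=m["hand_eye"]
C=cloud(f["d"],m,(H[:3,:3],H[:3,3]))
for v in range(225,320,6): print(v,[np.round(C[v,u]*1000,1).tolist() for u in(305,321)],f["im"][v,305].tolist())
f=np.load("pics/scene_p1.npz");m=vision.camera_model("scene");C=cloud(f["d"],m,pose("scene",m))
for v in range(166,200,2): print(v,[np.round(C[v,u]*1000).astype(int).tolist()+f["im"][v,u].tolist() for u in(312,314,316)])
```

```text
225 [[7.9, -4.9, -6.8], [8.1, 3.4, -7.4]] [126, 34, 32]
231 [[5.3, -4.9, -8.8], [4.5, 3.5, -6.5]] [130, 33, 30]
237 [[1.5, -4.9, -7.5], [1.4, 3.5, -7.2]] [121, 31, 28]
243 [[-1.8, -4.9, -7.7], [-1.2, 3.5, -9.1]] [129, 41, 39]
249 [[10.6, -4.0, -44.7], [10.8, 2.6, -45.1]] [95, 96, 96]
255 [[10.6, -3.9, -50.6], [10.8, 2.5, -51.1]] [94, 96, 96]
261 [[10.9, -3.7, -56.8], [10.7, 2.4, -56.4]] [94, 96, 96]
267 [[11.0, -3.6, -62.2], [10.5, 2.3, -61.2]] [94, 95, 95]
273 [[10.6, -3.5, -66.2], [10.5, 2.2, -66.0]] [94, 95, 96]
279 [[10.5, -3.4, -70.2], [10.8, 2.1, -71.0]] [94, 95, 96]
285 [[9.6, -3.3, -72.9], [9.1, 2.1, -72.0]] [112, 113, 114]
291 [[11.3, -3.2, -79.8], [11.7, 1.9, -80.4]] [26, 27, 29]
297 [[11.7, -3.1, -84.0], [11.3, 1.8, -83.2]] [25, 25, 28]
303 [[10.9, -3.0, -86.0], [8.9, 1.8, -82.7]] [26, 27, 27]
309 [[9.2, -3.0, -86.6], [7.5, 1.8, -83.9]] [25, 26, 27]
315 [[6.2, -3.1, -85.0], [4.7, 1.9, -82.8]] [27, 27, 29]
166 [[572, -106, 332, 41, 43, 48], [564, -105, 329, 42, 44, 48], [557, -104, 328, 42, 44, 46]]
168 [[572, -105, 325, 41, 44, 47], [559, -113, 316, 40, 43, 46], [556, -105
[... 774 characters left out ...]
3, 138, 125, 114]]
186 [[349, -435, 3, 160, 117, 78], [339, -435, -1, 162, 118, 78], [334, -426, 1, 173, 122, 77]]
188 [[352, -431, -5, 163, 108, 68], [349, -420, 0, 172, 100, 65], [341, -416, -1, 172, 117, 73]]
190 [[561, -125, 222, 198, 46, 40], [553, -124, 219, 184, 42, 35], [548, -120, 219, 171, 50, 38]]
192 [[570, -113, 223, 147, 35, 31], [562, -111, 221, 144, 32, 28], [553, -113, 217, 157, 36, 33]]
194 [[573, -108, 219, 158, 38, 34], [569, -102, 220, 162, 40, 38], [557, -107, 213, 151, 34, 33]]
196 [[574, -107, 211, 149, 35, 31], [569, -102, 212, 151, 36, 35], [560, -102, 208, 143, 31, 29]]
198 [[570, -114, 198, 101, 45, 45], [564, -109, 197, 107, 46, 46], [559, -104, 198, 68, 38, 38]]
```

The depth pictures show the real fingertips about 41 mm behind the reported TCP when shut: scene z ≈ 0.253 against a reported 0.2137. I'll go by the measurement and continue down by force. I'll check the open offset from w1 too.

Emit:
{"method": "move_arm", "body": {
  "moves": [
    {"tx": 0, "ty": 0, "tz": 0.01, "rx": 0, "ry": 0, "rz": 0, "claw": 1},
    {"tx": 0, "ty": 0, "tz": 0.01, "rx": 0, "ry": 0, "rz": 0, "claw": 1},
    {"tx": 0, "ty": 0, "tz": 0.004, "rx": 0, "ry": 0, "rz": 0, "claw": 1},
    {"tx": 0, "ty": 0, "tz": 0, "rx": 0, "ry": 0, "rz": 0, "claw": 1},
    {"tx": 0, "ty": 0, "tz": 0, "rx": 0, "ry": 0, "rz": 0, "claw": 1}
  ]
}}

```text
time_s: 7.32
eef_pos: [0.5582, -0.1185, 0.19]
orientation: [[0.187, 0.982, 0.0], [0.982, -0.187, -0.0], [-0.0, 0.0, -1.0]]
contact_force: [0.5, -0.3, -0.3]
width: -0.0
finger_force: 0.0
```

Run:
```python
from h import *
f=np.load("pics/w1.npz");m=vision.camera_model("wrist");H=m["hand_eye"]
C=cloud(f["d"],m,(H[:3,:3],H[:3,3]));q=C[(f["d"]>0)&(f["d"]<.25)]
print(q[:,2].max(), np.percentile(q[:,2],[99,99.9]))
for v in range(256,310,6): print(v,[np.round(C[v,u]*1000,1).tolist() for u in(195,205,209,421,425,435)])
```

```text
-0.047280353656331015 [-0.053506  -0.0488178]
256 [[-100.9, -139.1, 195.8], [-100.6, -127.1, 195.0], [-101.1, -122.9, 196.3], [-100.5, 125.1, 194.9], [-101.0, 130.1, 195.9], [-100.9, 141.7, 195.8]]
262 [[10.1, -45.9, -55.9], [9.1, -42.8, -53.8], [-109.1, -123.7, 196.9], [7.9, 42.2, -51.4], [9.8, 42.4, -55.3], [10.6, 45.6, -57.0]]
268 [[10.5, -43.8, -62.0], [6.2, -43.2, -53.2], [3.9, -43.2, -48.4], [5.1, 42.6, -51.0], [8.5, 41.7, -57.9], [10.3, 44.2, -61.4]]
274 [[8.9, -43.5, -63.5], [4.1, -43.1, -54.1], [1.7, -43.1, -49.5], [3.6, 42.1, -53.1], [5.3, 42.5, -56.4], [10.2, 42.6, -66.0]]
280 [[7.1, -43.2, -64.6], [1.8, -43.1, -54.8], [-0.7, -43.1, -50.0], [1.4, 42.0, -54.0], [4.0, 41.8, -58.8], [8.6, 42.3, -67.5]]
286 [[5.0, -43.3, -65.1], [-0.4, -43.1, -55.4], [-2.6, -42.8, -51.5], [-1.0, 42.1, -54.4], [1.3, 42.2, -58.5], [6.7, 42.2, -68.2]]
292 [[2.8, -43.3, -65.6], [-2.3, -42.8, -56.8], [-5.4, -43.1, -51.4], [-4.1, 42.6, -53.6], [-0.7, 42.0, -59.4], [4.6, 42.2, -68.7]]
298 [[1.1, -43.1, -66.8], [-4.9, -43.0, -56.8], [-8.1, -43.3, -51.4], [-5.7, 42.1, -55.4], [-3.3, 42.3, -59.4], [3.0, 41.9, -70.0]]
304 [[-0.9, -43.0, -67.6], [-7.5, -43.2, -56.8], [-10.1, -43.1, -52.6], [-7.9, 42.1, -56.2], [-4.7, 41.8, -61.4], [0.7, 42.1, -70.0]]
```

Emit:
{"method": "move_arm", "body": {
  "moves": [
    {"tx": 0, "ty": 0, "tz": 0.003, "rx": 0, "ry": 0, "rz": 0, "claw": 1},
    {"tx": 0, "ty": 0, "tz": 0.002, "rx": 0, "ry": 0, "rz": 0, "claw": 1},
    {"tx": 0, "ty": 0, "tz": 0.0015, "rx": 0, "ry": 0, "rz": 0, "claw": 1},
    {"tx": 0, "ty": 0, "tz": 0.001, "rx": 0, "ry": 0, "rz": 0, "claw": 1},
    {"tx": 0, "ty": 0, "tz": 0.001, "rx": 0, "ry": 0, "rz": 0, "claw": 1}
  ]
}}

```text
time_s: 7.95
eef_pos: [0.5579, -0.1184, 0.181]
orientation: [[0.187, 0.982, -0.0], [0.982, -0.187, -0.0], [-0.0, -0.0, -1.0]]
contact_force: [0.2, -0.5, -0.1]
width: -0.0006
finger_force: 0.0
```

Emit:
{"method": "move_arm", "body": {
  "moves": [
    {"tx": 0, "ty": 0, "tz": 0.001, "rx": 0, "ry": 0, "rz": 0, "claw": 1},
    {"tx": 0, "ty": 0, "tz": 0.001, "rx": 0, "ry": 0, "rz": 0, "claw": 1},
    {"tx": 0, "ty": 0, "tz": 0.001, "rx": 0, "ry": 0, "rz": 0, "claw": 1},
    {"tx": 0, "ty": 0, "tz": 0.0005, "rx": 0, "ry": 0, "rz": 0, "claw": 1},
    {"tx": 0, "ty": 0, "tz": 0.0, "rx": 0, "ry": 0, "rz": 0, "claw": 1}
  ]
}}

```text
time_s: 8.57
eef_pos: [0.5584, -0.1185, 0.1802]
orientation: [[0.187, 0.982, 0.002], [0.982, -0.187, -0.001], [-0.001, 0.002, -1.0]]
contact_force: [-8.3, 0.7, 20.8]
width: 0.0004
finger_force: 10.1
```

Run:
```python
from h import *
n="wrist"
s,im,d=snap(n,"wrist_p2");m=vision.camera_model(n);P=pose(n,m,s);C=cloud(d,m,P);r,g,b=[im[...,i].astype(int) for i in range(3)]
for c,a,l in blobs((r>110)&(g<60)&(b<60),20): q=C[l];print(n,c,a,np.median(q,0),np.percentile(q[:,2],[5,50,80,95]))
s,im,d=snap("scene","scene_p2")
a=cv2.imread("pics/scene_p2.png")[140:260,250:400];b=cv2.imread("pics/wrist_p2.png")
cv2.imwrite("pics/p2.png",np.hstack([cv2.resize(a,(400,320)),cv2.resize(b[:,100:500],(400,320))]))
print(s["contact_force"],s["eef_pos"])
```

```text
wrist [312.04402174 242.13858696] 1840 [ 0.55966485 -0.10891498  0.21226476] [0.20866767 0.21226476 0.21356485 0.21444811]
[-9.08033295  0.9250006  20.24295171] [ 0.55844725 -0.11848225  0.1802731 ]
```

View pics/p2.png

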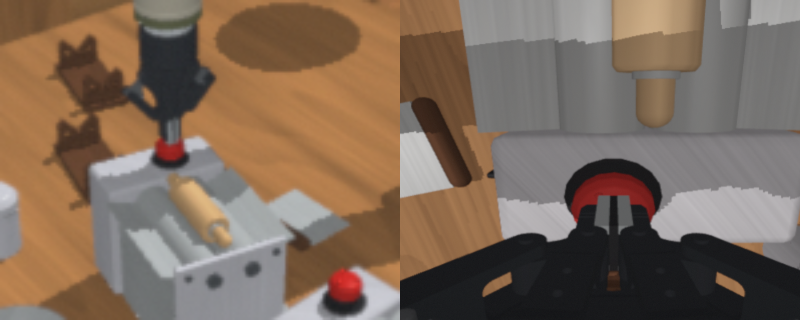

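The head has dropped about 7 mm, so the stop is latched, and the shut tip sits 35 mm behind the reported TCP. Next I'll go over the pin with the claw part open.

Emit:
{"method": "move_arm", "body": {
  "moves": [
    {"tx": 0, "ty": 0, "tz": -0.05, "rx": 0, "ry": 0, "rz": 0, "claw": 1},
    {"tx": 0, "ty": 0, "tz": -0.03, "rx": 0, "ry": 0, "rz": 0, "claw": -0.25},
    {"tx": 0.05, "ty": 0.007, "tz": 0, "rx": 0, "ry": 0, "rz": 0, "claw": -0.25},
    {"tx": 0.05, "ty": 0.007, "tz": 0, "rx": 0, "ry": 0, "rz": 0, "claw": -0.25},
    {"tx": 0.0255, "ty": 0.004, "tz": 0, "rx": 0, "ry": 0, "rz": 0, "claw": -0.25}
  ]
}}

```text
time_s: 9.3
eef_pos: [0.5994, 0.0048, 0.2575]
orientation: [[0.184, 0.983, -0.0], [0.983, -0.184, 0.001], [0.001, -0.0, -1.0]]
contact_force: [0.3, -0.4, -0.1]
width: 0.0534
finger_force: 0.0
```

Run:
```python
from h import *
n="wrist"
s,im,d=snap(n,"wrist_g1");m=vision.camera_model(n);H=m["hand_eye"];P=pose(n,m,s)
s=telemetry.state();print(s["eef_pos"],s["width"],s["qpos"])
C=cloud(d,m,(H[:3,:3],H[:3,3]));W=cloud(d,m,P);q=C[(d>0)&(d<.15)]
print(np.percentile(q[:,2],[99,99.9,100]))
hsv=cv2.cvtColor(im,cv2.COLOR_RGB2HSV)
for c,a,l in blobs((hsv[...,0]>8)&(hsv[...,0]<25)&(hsv[...,1]>50)&(W[...,2]>.185)&(W[...,2]<.23)&(d>0),300): print(c,a,cv2.minAreaRect(np.float32(C[l][:,:2])),W[l][:,2].max())
r,g,b=[im[...,i].astype(int) for i in range(3)]
for c,a,l in blobs((r>110)&(g<60)&(b<60),20): q=W[l];print(n,c,a,np.median(q,0),np.percentile(q[:,2],[5,50,80,95]))
```

```text
[0.59971194 0.00777891 0.25729937] 0.05325611641093724 [ 0.36653062  0.30442969 -0.57511251  1.41105352  0.16204513  1.47374511
 -0.38518062]
[-0.0471804  -0.04161029 -0.03908825]
[315.7191358  110.67386831] 972 ((0.06535052508115768, 0.0013109990395605564), (0.025504807010293007, 0.017699740827083588), 0.3580625355243683) 0.20250697346012028
[316.05596922 210.94911889] 8058 ((-0.01508556678891182, 0.0014211870729923248), (0.039855021983385086, 0.12815599143505096), 89.77809143066406) 0.2136254729827193
wrist [290.54279749 353.76409186] 479 [ 0.56107591 -0.10502447  0.20960691] [0.20402124 0.20960691 0.2122013  0.21346985]
```

View pics/wrist_g1.png

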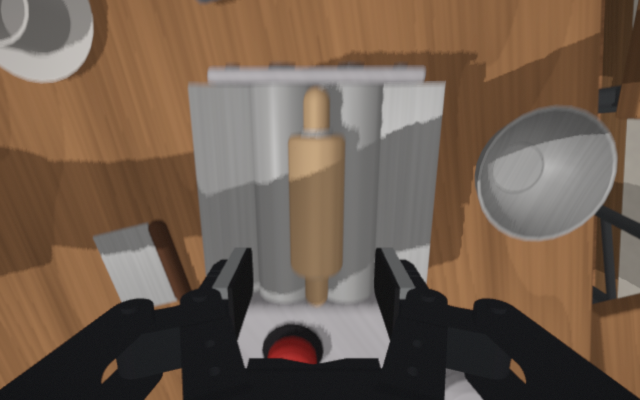

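The pin spans rows 88–300, centred at column 316 between the open pads, and the red stop below is still down. I'll descend now.

Emit:
{"method": "move_arm", "body": {
  "moves": [
    {"tx": -0.005, "ty": 0.0014, "tz": 0.03, "rx": 0, "ry": 0, "rz": 0, "claw": -0.25},
    {"tx": 0, "ty": 0, "tz": 0.035, "rx": 0, "ry": 0, "rz": 0, "claw": -0.25},
    {"tx": 0, "ty": 0, "tz": 0.028, "rx": 0, "ry": 0, "rz": 0, "claw": -0.25},
    {"tx": 0, "ty": 0, "tz": 0.01, "rx": 0, "ry": 0, "rz": 0, "claw": -0.1},
    {"tx": 0, "ty": 0, "tz": 0.004, "rx": 0, "ry": 0, "rz": 0, "claw": -0.1}
  ]
}}

```text
time_s: 9.98
eef_pos: [0.5997, -0.0038, 0.1508]
orientation: [[0.187, 0.982, 0.0], [0.982, -0.187, 0.0], [0.0, 0.0, -1.0]]
contact_force: [0.7, 0.0, 0.4]
width: 0.0469
finger_force: 0.0
```

Emit:
{"method": "move_arm", "body": {
  "moves": [
    {"tx": 0, "ty": 0, "tz": 0.002, "rx": 0, "ry": 0, "rz": 0, "claw": -0.1},
    {"tx": 0, "ty": 0, "tz": 0.001, "rx": 0, "ry": 0, "rz": 0, "claw": -0.1},
    {"tx": 0, "ty": 0, "tz": 0.001, "rx": 0, "ry": 0, "rz": 0, "claw": -0.1},
    {"tx": 0, "ty": 0, "tz": 0, "rx": 0, "ry": 0, "rz": 0, "claw": -0.1},
    {"tx": 0, "ty": 0, "tz": 0, "rx": 0, "ry": 0, "rz": 0, "claw": -0.1}
  ]
}}

```text
time_s: 10.6
eef_pos: [0.5997, -0.0037, 0.1468]
orientation: [[0.187, 0.982, 0.0], [0.982, -0.187, -0.0], [-0.0, 0.0, -1.0]]
contact_force: [-0.1, -0.0, -0.8]
width: 0.0471
finger_force: 0.0
```

Emit:
{"method": "move_arm", "body": {
  "moves": [
    {"tx": 0.004, "ty": 0, "tz": 0.001, "rx": 0, "ry": 0, "rz": 0, "claw": -0.1},
    {"tx": 0, "ty": 0, "tz": 0.001, "rx": 0, "ry": 0, "rz": 0, "claw": -0.1},
    {"tx": 0, "ty": 0, "tz": 0.001, "rx": 0, "ry": 0, "rz": 0, "claw": -0.1},
    {"tx": 0, "ty": 0, "tz": 0, "rx": 0, "ry": 0, "rz": 0, "claw": -0.1},
    {"tx": 0, "ty": 0, "tz": 0, "rx": 0, "ry": 0, "rz": 0, "claw": -0.1}
  ]
}}

```text
time_s: 11.22
eef_pos: [0.6004, 0.0002, 0.1437]
orientation: [[0.187, 0.982, 0.0], [0.982, -0.187, -0.0], [-0.0, 0.0, -1.0]]
contact_force: [-0.9, 0.0, -0.2]
width: 0.0468
finger_force: 0.0
```

Run:
```python
from h import *
n="wrist"
s,im,d=snap(n,"wrist_g2");m=vision.camera_model(n);H=m["hand_eye"]
C=cloud(d,m,(H[:3,:3],H[:3,3]));
print(s["eef_pos"],s["contact_force"])
for v in range(240,300,6):
    print(v,[(np.round(C[v,u]*1000,1).tolist()) for u in range(215,256,8)])
b=im[:,:,::-1];cv2.imwrite("pics/g2.png",b[180:360,160:480].repeat(2,0).repeat(2,1))
```

```text
[6.00369704e-01 1.60792961e-04 1.43719331e-01] [-8.99794142e-01  5.63763126e-04 -1.73020871e-01]
240 [[7.3, -46.6, -26.2], [9.7, -41.1, -32.2], [10.3, -37.2, -33.8], [11.0, -33.2, -35.5], [11.5, -29.4, -36.8], [11.3, -26.0, -36.5]]
246 [[4.2, -46.9, -26.0], [6.5, -41.6, -31.5], [7.2, -37.5, -33.2], [8.5, -33.1, -36.5], [10.6, -28.6, -41.5], [10.7, -25.2, -41.7]]
252 [[0.8, -47.3, -25.3], [2.9, -42.2, -30.0], [4.6, -37.5, -33.9], [5.5, -33.4, -36.1], [10.8, -27.3, -48.2], [10.5, -24.2, -47.6]]
258 [[-2.3, -47.6, -25.2], [0.4, -42.0, -31.2], [6.2, -35.1, -43.8], [10.9, -29.4, -54.1], [10.5, -26.4, -53.2], [9.2, -23.8, -50.4]]
264 [[-6.1, -48.2, -23.9], [6.1, -37.1, -49.4], [7.0, -33.4, -51.3], [10.6, -28.4, -58.8], [10.9, -25.3, -59.4], [6.4, -24.0, -50.0]]
270 [[-10.1, -49.0, -22.2], [6.2, -35.7, -54.8], [10.3, -30.4, -63.2], [10.2, -27.6, -62.9], [10.6, -24.5, -63.7], [4.0, -24.1, -50.4]]
276 [[6.7, -37.1, -60.8], [6.2, -34.4, -59.9], [10.3, -29.4, -67.7], [10.2, -26.6, -67.5], [10.2, -23.8, -67.6], [1.8, -24.0, -51.3]]
282 [[5.5, -36.5, -63.2], [6.3, -33.2, -64.7], [9.6, -28.7, -70.8], [9.8, -25.9, -71.1], [7.8, -23.9, -67.4], [-0.3, -23.9, -52.5]]
288 [[12.8, -31.3, -80.4], [11.7, -29.3, -78.6], [9.6, -27.8, -74.7], [9.5, -25.2, -74.6], [5.9, -23.9, -68.3], [-2.0, -23.7, -54.2]]
294 [[13.2, -30.1, -84.7], [11.2, -28.6, -81.4], [11.5, -26.0, -81.9], [7.1, -25.4, -74.4], [3.7, -23.9, -68.6], [-5.0, -23.9, -53.7]]
```

View pics/g2.png

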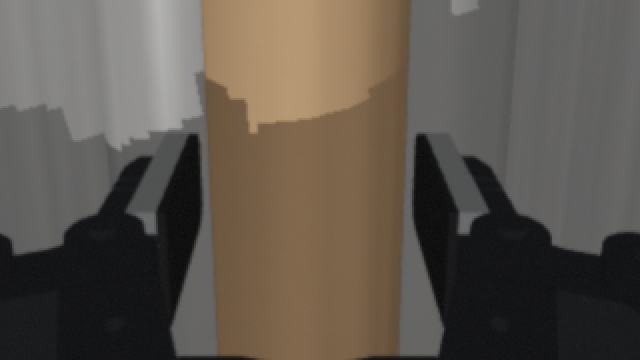

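The pads straddle the barrel evenly with their tips at roller-top height, about 10 mm below the pin axis. I'll close.

Emit:
{"method": "move_arm", "body": {
  "moves": [
    {"tx": 0, "ty": 0, "tz": -0.0005, "rx": 0, "ry": 0, "rz": 0, "claw": 0.05},
    {"tx": 0, "ty": 0, "tz": 0, "rx": 0, "ry": 0, "rz": 0, "claw": 1},
    {"tx": 0, "ty": 0, "tz": 0, "rx": 0, "ry": 0, "rz": 0, "claw": 1},
    {"tx": 0, "ty": 0, "tz": 0, "rx": 0, "ry": 0, "rz": 0, "claw": 1},
    {"tx": 0, "ty": 0, "tz": 0, "rx": 0, "ry": 0, "rz": 0, "claw": 1}
  ]
}}

```text
time_s: 11.9
eef_pos: [0.6004, 0.0002, 0.1447]
orientation: [[0.187, 0.982, 0.0], [0.982, -0.187, -0.0], [-0.0, 0.0, -1.0]]
contact_force: [-2.2, -0.5, 5.2]
width: 0.0379
finger_force: 60.2
```

Emit:
{"method": "move_arm", "body": {
  "moves": [
    {"tx": 0, "ty": 0, "tz": -0.005, "rx": 0, "ry": 0, "rz": 0, "claw": 1},
    {"tx": 0, "ty": 0, "tz": -0.01, "rx": 0, "ry": 0, "rz": 0, "claw": 1},
    {"tx": 0, "ty": 0, "tz": 0, "rx": 0, "ry": 0, "rz": 0, "claw": 1},
    {"tx": 0, "ty": 0, "tz": 0, "rx": 0, "ry": 0, "rz": 0, "claw": 1},
    {"tx": 0, "ty": 0, "tz": 0, "rx": 0, "ry": 0, "rz": 0, "claw": 1}
  ]
}}

```text
time_s: 12.52
eef_pos: [0.6002, 0.0002, 0.1589]
orientation: [[0.187, 0.982, -0.0], [0.982, -0.187, -0.0], [-0.0, -0.0, -1.0]]
contact_force: [-0.6, 0.9, -0.9]
width: 0.0382
finger_force: 60.4
```

```bash
cat > pinpose.py <<'E'
from h import *
import sys
n="wrist";s,im,d=snap(n,sys.argv[1]);m=vision.camera_model(n);H=m["hand_eye"];P=pose(n,m,s);C=cloud(d,m,(H[:3,:3],H[:3,3]));W=cloud(d,m,P)
hsv=cv2.cvtColor(im,cv2.COLOR_RGB2HSV);zt=C[...,2]
M=(hsv[...,0]>8)&(hsv[...,0]<25)&(hsv[...,1]>50)&(d>0)&(zt<-.02)&(zt>-.10)
print(s["time_s"],s["eef_pos"],s["contact_force"],s["width"])
for c,a,l in blobs(M,250):
    q=C[l];print(c,a,"x",np.percentile(q[:,0],[0.5,99.5]),"y med",np.median(q[:,1]),"ztop by x:",[(x,round(float(np.percentile(q[abs(q[:,0]-x)<.004][:,2],3))*1000,1)) for x in(.015,.03,.045,.06,.07) if (abs(q[:,0]-x)<.004).sum()>20], "y by x:",[(x,round(float(np.median(q[abs(q[:,0]-x)<.004][:,1]))*1000,1)) for x in(.015,.03,.045,.06,.07) if (abs(q[:,0]-x)<.004).sum()>20])
E
python3 pinpose.py w_l1
```

```text
12.525 [6.00200333e-01 1.87071380e-04 1.58915803e-01] [-0.625264    0.85192842 -0.87151916] 0.038195071302113186
[312.06042055 105.15730636] 3757 x [0.05482166 0.08177235] y med -0.0009742354613977672 ztop by x: [(0.06, -57.0), (0.07, -56.8)] y by x: [(0.06, -1.0), (0.07, -1.0)]
[312.96431238 254.34761834] 20091 x [-0.02946176  0.05088315] y med -0.0006515400298482478 ztop by x: [(0.015, -67.5), (0.03, -67.5), (0.045, -67.6)] y by x: [(0.015, -0.7), (0.03, -0.6), (0.045, -1.0)]
```

The pin is held level and centred, its axis 47.7 mm behind the reported TCP. I'll raise it and carry it to the rest.

Emit:
{"method": "move_arm", "body": {
  "moves": [
    {"tx": 0, "ty": 0, "tz": -0.03, "rx": 0, "ry": 0, "rz": 0, "claw": 1},
    {"tx": 0, "ty": 0, "tz": -0.04, "rx": 0, "ry": 0, "rz": 0, "claw": 1},
    {"tx": -0.02, "ty": 0, "tz": -0.02, "rx": 0, "ry": 0, "rz": 0, "claw": 1},
    {"tx": -0.043, "ty": -0.001, "tz": 0, "rx": 0, "ry": 0, "rz": 0, "claw": 1},
    {"tx": -0.045, "ty": -0.001, "tz": 0, "rx": 0, "ry": 0, "rz": 0, "claw": 1}
  ]
}}

```text
time_s: 13.2
eef_pos: [0.578, -0.1062, 0.2494]
orientation: [[0.186, 0.983, 0.0], [0.983, -0.186, -0.0], [-0.0, 0.0, -1.0]]
contact_force: [0.8, -0.5, -2.3]
width: 0.0385
finger_force: 60.6
```

Emit:
{"method": "move_arm", "body": {
  "moves": [
    {"tx": -0.045, "ty": -0.001, "tz": 0, "rx": 0, "ry": 0, "rz": 0, "claw": 1},
    {"tx": -0.045, "ty": -0.001, "tz": 0, "rx": 0, "ry": 0, "rz": 0, "claw": 1},
    {"tx": -0.045, "ty": -0.001, "tz": 0, "rx": 0, "ry": 0, "rz": 0, "claw": 1},
    {"tx": -0.045, "ty": -0.001, "tz": 0, "rx": 0, "ry": 0, "rz": 0, "claw": 1},
    {"tx": -0.045, "ty": -0.001, "tz": 0, "rx": 0, "ry": 0, "rz": 0, "claw": 1}
  ]
}}

```text
time_s: 13.82
eef_pos: [0.5308, -0.3269, 0.2491]
orientation: [[0.187, 0.982, -0.0], [0.982, -0.187, -0.0], [-0.0, -0.0, -1.0]]
contact_force: [1.5, -0.1, -1.3]
width: 0.0382
finger_force: 60.6
```

Emit:
{"method": "move_arm", "body": {
  "moves": [
    {"tx": -0.045, "ty": -0.001, "tz": 0, "rx": 0, "ry": 0, "rz": 0, "claw": 1},
    {"tx": -0.025, "ty": -0.001, "tz": 0, "rx": 0, "ry": 0, "rz": 0.03, "claw": 1},
    {"tx": 0, "ty": 0, "tz": 0, "rx": 0, "ry": 0, "rz": 0, "claw": 1},
    {"tx": 0, "ty": 0, "tz": 0, "rx": 0, "ry": 0, "rz": 0, "claw": 1},
    {"tx": 0, "ty": 0, "tz": 0, "rx": 0, "ry": 0, "rz": 0, "claw": 1}
  ]
}}

```text
time_s: 14.45
eef_pos: [0.5171, -0.3923, 0.2495]
orientation: [[0.214, 0.977, 0.001], [0.977, -0.214, 0.0], [0.0, 0.0, -1.0]]
contact_force: [0.4, -0.6, -1.7]
width: 0.0377
finger_force: 60.6
```

```bash
python3 pinpose.py w_l2
python3 - <<'E'
from h import *
m=vision.camera_model("wrist");H=m["hand_eye"];f=np.load("pics/w_l2.npz");P=pose("wrist",m,dict(orientation=f["R"],eef_pos=f["p"]));W=cloud(f["d"],m,P);hsv=cv2.cvtColor(f["im"],cv2.COLOR_RGB2HSV)
z=W[...,2]
for c,a,l in blobs((hsv[...,2]<110)&(hsv[...,1]>90)&(z>.004)&(z<.08)&(f["d"]>0),300):
    q=W[l];print(c,a,cv2.minAreaRect(np.float32(q[:,:2])))
    h=q[q[:,2]>.03]; 
    if len(h)>20: print("  high",cv2.minAreaRect(np.float32(h[:,:2])),h[:,2].max())
print(f["R"],telemetry.state()["qpos"])
E
```

```text
14.45 [ 0.51713222 -0.39225504  0.24947509] [ 0.39934276 -0.62217848 -1.72521872] 0.037713970934571094
[312.45368917 105.02904239] 3822 x [0.05481212 0.08176881] y med -0.0009480016538831605 ztop by x: [(0.06, -56.8), (0.07, -56.9)] y by x: [(0.06, -0.6), (0.07, -0.9)]
[313.55419314 254.2575959 ] 20307 x [-0.02927155  0.05090013] y med -0.0006189474886473096 ztop by x: [(0.015, -67.5), (0.03, -67.5), (0.045, -67.5)] y by x: [(0.015, -0.6), (0.03, -0.6), (0.045, -0.6)]
[282.98753117 118.97506234] 401 ((0.4944993555545807, -0.3354299068450928), (0.061880238354206085, 0.01322594191879034), 76.28614807128906)
  high ((0.5004333257675171, -0.32448744773864746), (0.013204529881477356, 0.006884750910103321), 76.28614807128906) 0.062161612878332995
[342.29327902 119.00203666] 491 ((0.5593311786651611, -0.3496675491333008), (0.062021464109420776, 0.014333128929138184), 79.1445083618164)
  high ((0.5585101842880249, -0.3372325003147125), (0.013153578154742718, 0.00797999557107687), 78.41181182861328) 0.06370210861316622
[262.5       342.0755814] 344 ((0.39940860867500305, -0.6002442836761475), (0.09533163160085678, 0.01970069482922554), 72.37370300292969)
  high ((0.4176288843154907, -0.5639927983283997), (0.014701150357723236, 0.0056696319952607155), 82.27201843261719) 0.0641289883020717
[[ 2.13954114e-01  9.76843542e-01  5.75372329e-04]
 [ 9.76843595e-01 -2.13954340e-01  3.63298885e-04]
 [ 4.77989576e-04  4.84319483e-04 -9.99999768e-01]] [ 0.83417818  0.38940661 -0.35378891  1.29176186  0.13206283  1.48270627
  0.27726842]
```

Emit:
{"method": "move_arm", "body": {
  "moves": [
    {"tx": -0.0025, "ty": -0.0005, "tz": 0.045, "rx": 0, "ry": 0, "rz": 0, "claw": 1},
    {"tx": 0, "ty": 0, "tz": 0.05, "rx": 0, "ry": 0, "rz": 0, "claw": 1},
    {"tx": 0, "ty": 0, "tz": 0.05, "rx": 0, "ry": 0, "rz": 0, "claw": 1},
    {"tx": 0, "ty": 0, "tz": 0.04, "rx": 0, "ry": 0, "rz": 0, "claw": 1},
    {"tx": 0, "ty": 0, "tz": 0.02, "rx": 0, "ry": 0, "rz": 0, "claw": 1}
  ]
}}

```text
time_s: 15.12
eef_pos: [0.5145, -0.395, 0.0421]
orientation: [[0.215, 0.977, -0.002], [0.977, -0.215, 0.002], [0.001, -0.002, -1.0]]
contact_force: [-1.1, -0.9, -2.1]
width: 0.038
finger_force: 60.7
```

Emit:
{"method": "move_arm", "body": {
  "moves": [
    {"tx": 0, "ty": 0, "tz": 0.015, "rx": 0, "ry": 0, "rz": 0, "claw": 1},
    {"tx": 0, "ty": 0, "tz": 0.01, "rx": 0, "ry": 0, "rz": 0, "claw": 1},
    {"tx": 0, "ty": 0, "tz": 0.007, "rx": 0, "ry": 0, "rz": 0, "claw": 1},
    {"tx": 0, "ty": 0, "tz": 0.003, "rx": 0, "ry": 0, "rz": 0, "claw": 1},
    {"tx": 0, "ty": 0, "tz": 0, "rx": 0, "ry": 0, "rz": 0, "claw": 1}
  ]
}}

```text
time_s: 15.75
eef_pos: [0.5154, -0.3964, 0.0096]
orientation: [[0.216, 0.976, 0.0], [0.976, -0.216, -0.0], [-0.0, 0.0, -1.0]]
contact_force: [-0.3, -1.1, -1.0]
width: 0.0383
finger_force: 60.7
```

Pin axis is at about 0.057. I'll step down to contact.

Emit:
{"method": "move_arm", "body": {
  "moves": [
    {"tx": 0.0015, "ty": 0, "tz": 0.002, "rx": 0, "ry": 0, "rz": 0, "claw": 1},
    {"tx": 0, "ty": 0, "tz": 0.002, "rx": 0, "ry": 0, "rz": 0, "claw": 1},
    {"tx": 0, "ty": 0, "tz": 0.0015, "rx": 0, "ry": 0, "rz": 0, "claw": 1},
    {"tx": 0, "ty": 0, "tz": 0, "rx": 0, "ry": 0, "rz": 0, "claw": 1},
    {"tx": 0, "ty": 0, "tz": 0, "rx": 0, "ry": 0, "rz": 0, "claw": 1}
  ]
}}

```text
time_s: 16.38
eef_pos: [0.5156, -0.3949, 0.0038]
orientation: [[0.216, 0.976, 0.0], [0.976, -0.216, -0.0], [-0.0, 0.0, -1.0]]
contact_force: [-0.1, 0.9, -1.0]
width: 0.0381
finger_force: 60.7
```

Emit:
{"method": "move_arm", "body": {
  "moves": [
    {"tx": 0, "ty": 0, "tz": 0.001, "rx": 0, "ry": 0, "rz": 0, "claw": 1},
    {"tx": 0, "ty": 0, "tz": 0.0005, "rx": 0, "ry": 0, "rz": 0, "claw": 1},
    {"tx": 0, "ty": 0, "tz": 0, "rx": 0, "ry": 0, "rz": 0, "claw": 1},
    {"tx": 0, "ty": 0, "tz": 0, "rx": 0, "ry": 0, "rz": 0, "claw": 1},
    {"tx": 0, "ty": 0, "tz": 0, "rx": 0, "ry": 0, "rz": 0, "claw": 1}
  ]
}}

```text
time_s: 17.0
eef_pos: [0.516, -0.395, 0.0032]
orientation: [[0.217, 0.976, 0.001], [0.976, -0.217, -0.001], [-0.0, 0.001, -1.0]]
contact_force: [-1.6, 1.0, 4.5]
width: 0.038
finger_force: 61.4
```

It has touched (about 6 N up). I'll open gently and look.

Emit:
{"method": "move_arm", "body": {
  "moves": [
    {"tx": 0, "ty": 0, "tz": 0, "rx": 0, "ry": 0, "rz": 0, "claw": 0.0},
    {"tx": 0, "ty": 0, "tz": 0, "rx": 0, "ry": 0, "rz": 0, "claw": -0.2},
    {"tx": 0, "ty": 0, "tz": 0, "rx": 0, "ry": 0, "rz": 0, "claw": -0.3},
    {"tx": 0, "ty": 0, "tz": 0, "rx": 0, "ry": 0, "rz": 0, "claw": -0.3},
    {"tx": 0, "ty": 0, "tz": 0, "rx": 0, "ry": 0, "rz": 0, "claw": -0.3}
  ]
}}

```text
time_s: 17.62
eef_pos: [0.5155, -0.3948, 0.0022]
orientation: [[0.216, 0.976, -0.0], [0.976, -0.216, 0.0], [0.0, -0.0, -1.0]]
contact_force: [0.6, 0.4, -0.5]
width: 0.0556
finger_force: 0.0
```

```bash
python3 pinpose.py w_l3
```

```text
17.625 [ 0.51548541 -0.39481906  0.00216264] [ 0.58377287  0.40624699 -0.47027833] 0.05559912788898214
[315.10430075 109.52671366] 9789 x [0.05495191 0.08125596] y med 5.617230760704254e-05 ztop by x: [(0.06, -60.2), (0.07, -60.3)] y by x: [(0.06, 0.4), (0.07, -0.3)]
[314.33753508 255.1228027 ] 20309 x [-0.05992142  0.05086335] y med -0.000283941612294212 ztop by x: [(0.015, -68.2), (0.03, -68.3), (0.045, -68.3)] y by x: [(0.015, -0.3), (0.03, 0.0), (0.045, 0.0)]
```

The pin lies at (0.5155,-0.3948,0.0505), seated in both notches. I'll retreat up and go to the stop.

Emit:
{"method": "move_arm", "body": {
  "moves": [
    {"tx": 0, "ty": 0, "tz": -0.01, "rx": 0, "ry": 0, "rz": 0, "claw": -0.3},
    {"tx": 0, "ty": 0, "tz": -0.04, "rx": 0, "ry": 0, "rz": 0, "claw": -0.3},
    {"tx": 0, "ty": 0, "tz": -0.06, "rx": 0, "ry": 0, "rz": 0, "claw": -0.3},
    {"tx": 0, "ty": 0, "tz": -0.06, "rx": 0, "ry": 0, "rz": 0, "claw": -0.3},
    {"tx": 0, "ty": 0, "tz": -0.06, "rx": 0, "ry": 0, "rz": 0, "claw": -0.3}
  ]
}}

```text
time_s: 18.3
eef_pos: [0.5153, -0.3947, 0.2353]
orientation: [[0.216, 0.976, 0.001], [0.976, -0.216, -0.001], [-0.0, 0.001, -1.0]]
contact_force: [0.5, -0.9, -0.4]
width: 0.0553
finger_force: 0.0
```

Emit:
{"method": "move_arm", "body": {
  "moves": [
    {"tx": 0.03, "ty": -0.002, "tz": -0.02, "rx": 0, "ry": 0, "rz": 0, "claw": -0.3},
    {"tx": 0.055, "ty": -0.004, "tz": 0, "rx": 0, "ry": 0, "rz": 0, "claw": -0.3},
    {"tx": 0.055, "ty": -0.004, "tz": 0, "rx": 0, "ry": 0, "rz": 0, "claw": -0.3},
    {"tx": 0.05, "ty": -0.004, "tz": 0, "rx": 0, "ry": 0, "rz": 0, "claw": -0.3},
    {"tx": 0.04, "ty": -0.004, "tz": 0, "rx": 0, "ry": 0, "rz": 0, "claw": -0.3}
  ]
}}

```text
time_s: 18.92
eef_pos: [0.5479, -0.1639, 0.2533]
orientation: [[0.215, 0.977, 0.001], [0.977, -0.215, -0.0], [-0.0, 0.001, -1.0]]
contact_force: [0.7, -0.0, -0.5]
width: 0.0559
finger_force: 0.0
```

Emit:
{"method": "move_arm", "body": {
  "moves": [
    {"tx": 0, "ty": 0, "tz": 0, "rx": 0, "ry": 0, "rz": 0, "claw": -0.3},
    {"tx": 0, "ty": 0, "tz": 0, "rx": 0, "ry": 0, "rz": 0, "claw": -0.3},
    {"tx": 0, "ty": 0, "tz": 0, "rx": 0, "ry": 0, "rz": 0, "claw": -0.3},
    {"tx": 0, "ty": 0, "tz": 0, "rx": 0, "ry": 0, "rz": 0, "claw": -0.3},
    {"tx": 0, "ty": 0, "tz": 0, "rx": 0, "ry": 0, "rz": 0, "claw": -0.3}
  ]
}}

```text
time_s: 19.55
eef_pos: [0.5476, -0.1669, 0.2521]
orientation: [[0.217, 0.976, -0.0], [0.976, -0.217, 0.0], [-0.0, -0.0, -1.0]]
contact_force: [0.2, 0.8, -0.8]
width: 0.0557
finger_force: 0.0
```

Run:
```python
from h import *
n="wrist";s,im,d=snap(n,"w_b1");m=vision.camera_model(n);P=pose(n,m,s);W=cloud(d,m,P)
r,g,b=[im[...,i].astype(int) for i in range(3)]
for c,a,l in blobs((r>100)&(g<70)&(b<70)&(r>2*g),200):
    (u,v),rad=cv2.minEnclosingCircle(np.argwhere(l)[:,::-1].astype(np.float32));x=onplane([(u,v)],.203,m,P)[0];q=W[l];h=q[q[:,2]>.210]
    dlt=np.array([h[:,0].mean(),h[:,1].mean(),.203])-s["eef_pos"];print(c,a,(u,v,rad),x,"crown",h.mean(0),h[:,2].max(),"in tool",s["orientation"].T@dlt,"from circ",s["orientation"].T@(x-s["eef_pos"]))
print(s["time_s"],s["eef_pos"],s["orientation"])
```

```text
[313.06079027 140.07598784] 2961 (313.0, 140.5, 31.515968322753906) [ 0.55688074 -0.12155162  0.203     ] crown [ 0.55732412 -0.12044366  0.2145271 ] 0.4296232227020305 in tool [ 0.04747276 -0.00055098  0.04914143] from circ [ 0.04629496 -0.00074328  0.04914147]
19.55 [ 0.5475623  -0.16690414  0.25214241] [[ 2.17076298e-01  9.76154633e-01 -1.12697350e-04]
 [ 9.76154640e-01 -2.17076299e-01  2.54918386e-06]
 [-2.19755260e-05 -1.10563408e-04 -9.99999994e-01]]
```

Emit:
{"method": "move_arm", "body": {
  "moves": [
    {"tx": 0.047, "ty": -0.0005, "tz": 0, "rx": 0, "ry": 0, "rz": 0, "claw": -0.3},
    {"tx": 0, "ty": 0, "tz": 0.03, "rx": 0, "ry": 0, "rz": 0, "claw": -0.3},
    {"tx": 0, "ty": 0, "tz": 0.04, "rx": 0, "ry": 0, "rz": 0, "claw": -0.3},
    {"tx": 0, "ty": 0, "tz": 0.02, "rx": 0, "ry": 0, "rz": 0, "claw": -0.3},
    {"tx": 0, "ty": 0, "tz": 0, "rx": 0, "ry": 0, "rz": 0, "claw": -0.3}
  ]
}}

```text
time_s: 20.23
eef_pos: [0.5563, -0.1204, 0.1609]
orientation: [[0.216, 0.976, -0.003], [0.976, -0.216, 0.001], [0.0, -0.003, -1.0]]
contact_force: [-0.0, -0.0, 0.1]
width: 0.0555
finger_force: 0.0
```

Emit:
{"method": "move_arm", "body": {
  "moves": [
    {"tx": 0, "ty": 0, "tz": 0.004, "rx": 0, "ry": 0, "rz": 0, "claw": -0.3},
    {"tx": 0, "ty": 0, "tz": 0.002, "rx": 0, "ry": 0, "rz": 0, "claw": -0.3},
    {"tx": 0, "ty": 0, "tz": 0.002, "rx": 0, "ry": 0, "rz": 0, "claw": -0.3},
    {"tx": 0, "ty": 0, "tz": 0, "rx": 0, "ry": 0, "rz": 0, "claw": -0.3},
    {"tx": 0, "ty": 0, "tz": 0, "rx": 0, "ry": 0, "rz": 0, "claw": -0.3}
  ]
}}

```text
time_s: 20.85
eef_pos: [0.5574, -0.1204, 0.1544]
orientation: [[0.216, 0.976, 0.0], [0.976, -0.216, -0.0], [-0.0, 0.0, -1.0]]
contact_force: [-0.0, 0.1, 1.0]
width: 0.0555
finger_force: 0.0
```

Run:
```python
from h import *
s,im,d=snap("wrist","w_b2");cv2.imwrite("pics/b2.png",im[170:370,160:480,::-1].repeat(2,0).repeat(2,1));print(s["eef_pos"],s["contact_force"],s["qpos"])
```

```text
[ 0.55741353 -0.12042162  0.15436929] [-0.01284045  0.14230543  1.04185727] [ 0.55979715  0.2812863  -0.50546068  1.64572916  0.14216538  1.25103932
 -0.19182854]
```

View pics/b2.png

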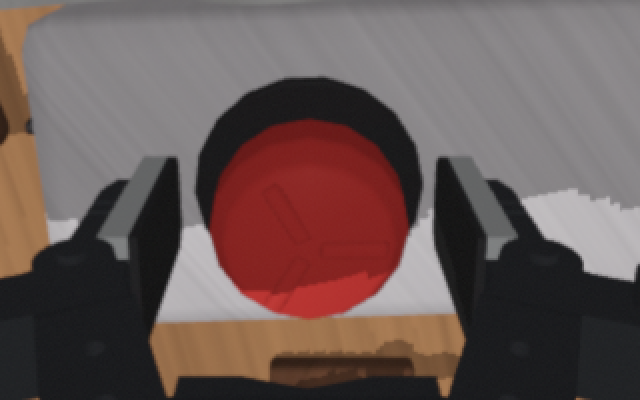

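The pads straddle the red head evenly (head centre about column 310 of the crop, pads at 180 and 435). I'll close, then twist clockwise (+rz).

Emit:
{"method": "move_arm", "body": {
  "moves": [
    {"tx": 0, "ty": 0, "tz": 0, "rx": 0, "ry": 0, "rz": 0, "claw": 0},
    {"tx": 0, "ty": 0, "tz": 0, "rx": 0, "ry": 0, "rz": 0, "claw": 1},
    {"tx": 0, "ty": 0, "tz": 0, "rx": 0, "ry": 0, "rz": 0, "claw": 1},
    {"tx": 0, "ty": 0, "tz": 0, "rx": 0, "ry": 0, "rz": 0, "claw": 1},
    {"tx": 0, "ty": 0, "tz": 0, "rx": 0, "ry": 0, "rz": 0, "claw": 1}
  ]
}}

```text
time_s: 21.52
eef_pos: [0.5579, -0.1205, 0.1547]
orientation: [[0.216, 0.976, 0.001], [0.976, -0.216, -0.0], [-0.0, 0.001, -1.0]]
contact_force: [2.2, -0.6, 5.7]
width: 0.0379
finger_force: 60.1
```

Emit:
{"method": "move_arm", "body": {
  "moves": [
    {"tx": 0, "ty": 0, "tz": -0.0008, "rx": 0, "ry": 0, "rz": 0.15, "claw": 1},
    {"tx": 0, "ty": 0, "tz": -0.0009, "rx": 0, "ry": 0, "rz": 0.15, "claw": 1},
    {"tx": 0, "ty": 0, "tz": -0.0009, "rx": 0, "ry": 0, "rz": 0.15, "claw": 1},
    {"tx": 0, "ty": 0, "tz": -0.0009, "rx": 0, "ry": 0, "rz": 0.15, "claw": 1},
    {"tx": 0, "ty": 0, "tz": -0.0009, "rx": 0, "ry": 0, "rz": 0.14, "claw": 1}
  ]
}}

```text
time_s: 22.15
eef_pos: [0.5582, -0.1208, 0.1591]
orientation: [[0.821, 0.571, 0.002], [0.571, -0.821, -0.001], [0.001, 0.002, -1.0]]
contact_force: [3.6, -2.4, 4.2]
width: 0.0379
finger_force: 60.6
```

Emit:
{"method": "move_arm", "body": {
  "moves": [
    {"tx": 0, "ty": 0, "tz": 0, "rx": 0, "ry": 0, "rz": 0, "claw": 1},
    {"tx": 0, "ty": 0, "tz": 0, "rx": 0, "ry": 0, "rz": 0, "claw": 1},
    {"tx": 0, "ty": 0, "tz": 0, "rx": 0, "ry": 0, "rz": 0, "claw": 1},
    {"tx": 0, "ty": 0, "tz": 0, "rx": 0, "ry": 0, "rz": 0, "claw": 1},
    {"tx": 0, "ty": 0, "tz": 0, "rx": 0, "ry": 0, "rz": 0, "claw": 1}
  ]
}}

```text
time_s: 22.78
eef_pos: [0.5582, -0.1208, 0.1597]
orientation: [[0.818, 0.576, 0.002], [0.576, -0.818, -0.001], [0.001, 0.002, -1.0]]
contact_force: [1.0, -1.5, 9.2]
width: 0.0378
finger_force: 60.8
```

Twisted by about 0.74 rad. I'll open, rise and check.

Emit:
{"method": "move_arm", "body": {
  "moves": [
    {"tx": 0, "ty": 0, "tz": 0, "rx": 0, "ry": 0, "rz": 0, "claw": -0.3},
    {"tx": 0, "ty": 0, "tz": 0, "rx": 0, "ry": 0, "rz": 0, "claw": -0.4},
    {"tx": 0, "ty": 0, "tz": 0, "rx": 0, "ry": 0, "rz": 0, "claw": -0.4},
    {"tx": 0, "ty": 0, "tz": 0, "rx": 0, "ry": 0, "rz": 0, "claw": -0.4},
    {"tx": 0, "ty": 0, "tz": -0.01, "rx": 0, "ry": 0, "rz": 0, "claw": -0.4}
  ]
}}

```text
time_s: 23.4
eef_pos: [0.5568, -0.1203, 0.1683]
orientation: [[0.818, 0.575, -0.002], [0.575, -0.818, 0.0], [-0.001, -0.001, -1.0]]
contact_force: [0.1, 0.7, 0.3]
width: 0.0596
finger_force: 0.0
```

Emit:
{"method": "move_arm", "body": {
  "moves": [
    {"tx": 0, "ty": 0, "tz": -0.04, "rx": 0, "ry": 0, "rz": 0, "claw": -0.4},
    {"tx": 0, "ty": 0, "tz": -0.05, "rx": 0, "ry": 0, "rz": 0, "claw": -0.4},
    {"tx": 0, "ty": 0, "tz": -0.05, "rx": 0, "ry": 0, "rz": 0, "claw": -0.4},
    {"tx": -0.05, "ty": 0, "tz": -0.03, "rx": 0, "ry": 0, "rz": 0, "claw": -0.4},
    {"tx": -0.03, "ty": 0, "tz": 0, "rx": 0, "ry": 0, "rz": 0, "claw": -0.4}
  ]
}}

```text
time_s: 24.02
eef_pos: [0.4916, -0.1676, 0.3422]
orientation: [[0.818, 0.575, 0.005], [0.575, -0.818, -0.002], [0.003, 0.005, -1.0]]
contact_force: [0.7, -0.3, -0.5]
width: 0.0597
finger_force: 0.0
```

Emit:
{"method": "move_arm", "body": {
  "moves": [
    {"tx": 0, "ty": 0, "tz": 0, "rx": 0, "ry": 0, "rz": 0, "claw": -0.4},
    {"tx": 0, "ty": 0, "tz": 0, "rx": 0, "ry": 0, "rz": 0, "claw": -0.4},
    {"tx": 0, "ty": 0, "tz": 0, "rx": 0, "ry": 0, "rz": 0, "claw": -0.4},
    {"tx": 0, "ty": 0, "tz": 0, "rx": 0, "ry": 0, "rz": 0, "claw": -0.4},
    {"tx": 0, "ty": 0, "tz": 0, "rx": 0, "ry": 0, "rz": 0, "claw": -0.4}
  ]
}}

```text
time_s: 24.65
eef_pos: [0.4921, -0.1661, 0.3384]
orientation: [[0.818, 0.576, -0.0], [0.576, -0.818, 0.0], [-0.0, -0.0, -1.0]]
contact_force: [-0.5, 0.5, 0.8]
width: 0.0596
finger_force: 0.0
```

Run:
```python
from h import *
for n in("wrist","top","scene"):
    s,im,d=snap(n,n+"_end");m=vision.camera_model(n);P=pose(n,m,s);W=cloud(d,m,P);r,g,b=[im[...,i].astype(int) for i in range(3)]
    for c,a,l in blobs((r>100)&(g<70)&(b<70)&(r>2*g),40):
        q=W[l];print(n,"red",c,a,np.median(q,0),np.percentile(q[:,2],[50,80,95]))
    hsv=cv2.cvtColor(im,cv2.COLOR_RGB2HSV);z=W[...,2]
    M=(hsv[...,0]>8)&(hsv[...,0]<25)&(hsv[...,1]>50)&(z>.045)&(z<.08)&(d>0)&(np.hypot(W[...,0]-.5155,W[...,1]+.394)<.1)
    for c,a,l in blobs(M,60): print(n,"pin",c,a,cv2.minAreaRect(np.float32(W[l][:,:2])),np.percentile(W[l][:,2],[50,98]))
print(s["time_s"],s["eef_pos"],s["contact_force"])
```

```text
wrist red [314.81494253  91.25862069] 1740 [ 0.5576442  -0.12101701  0.2199079 ] [0.2199079  0.22129017 0.22228359]
wrist pin [452.83261671 236.06357494] 3256 ((0.5155830979347229, -0.3928329348564148), (0.16181665658950806, 0.06783033907413483), 76.78543090820312) [0.0615414  0.07069373]
top red [185.78807947 184.50331126] 151 [0.56798659 0.23650045 0.21948129] [0.21948129 0.22185558 0.22458528]
top pin [403.34384384 203.6996997 ] 666 ((0.5156821012496948, -0.3940547704696655), (0.15922728180885315, 0.06792484223842621), 77.04070281982422) [0.06225714 0.07444172]
scene red [313.2   193.475] 80 [ 0.56588427 -0.11061121  0.21712999] [0.21712999 0.2207987  0.22251177]
scene red [378.65486726 246.7699115 ] 113 [0.57862281 0.24822998 0.21680233] [0.21680233 0.2199187  0.22234277]
scene pin [282.36453202 191.44827586] 203 ((0.519027054309845, -0.39419490098953247), (0.15108180046081543, 0.07046865671873093), 77.30269622802734) [0.06163594 0.07342156]
24.75 [ 0.49198054 -0.16626627  0.33850589] [ 0.39142831 -0.37763949  0.24300961]
```

The stop is out again (crown 0.222) and the pin is still in the rest. I'm handing in.

```bash
python3 -c "
from rig import ticket
print(ticket.hand_in())"
```

```text
the job is handed in; nothing more can be done
None
```

The job is handed in: I latched the stop, set the pin in the notches of the nearer rest, and twisted the stop until it released. The last pictures show the stop back up, the pin in place and the gripper clear, and the hand-in gave no verdict.

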